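# Cap and instrument a bench creep cell

## Robot

A 6-joint arm with a two-finger parallel gripper is mounted at the origin on the work surface. World frame = base frame: x ahead of the robot, y to its left, z up, the work surface at z = 0. Lengths are in m, angles in degrees, forces in N, time in s.
With the tool pointing down it reaches from about 0.3 to 0.85 m from the base axis. Payload 5.4 kg.
Tool frame: the origin (TCP) lies on the centre line of the jaws, within the pads' length; the fingertips stand manip.nose_length ahead of it and the grasp point (between the pads) lies 6 mm ahead of it (manip.nose_length is the distance from the TCP to the fingertips, in m); z points along the fingers, y is the line along which they close (so a half turn about z gives the same grasp; the last joint's range is limited). The gripper opens to 85 mm and grips with 20 to 120 N. Pads are 22 mm wide; open, the fingers measure 114 mm over their backs; the gripper's body (76 mm by 85 mm) begins 54 mm behind the grasp point. The pads swing forward as they close: fully open they stand 13 mm farther back than shut.
Start: joints at [61.759, 9.076, 91.501, -0, 79.423, -12.038], TCP at [0.16, 0.552, 0.256] pointing down, gripper open.
Joint ranges: [-166.64, 166.64], [-54.1, 131.32], [10.49, 154.53], [-73.88, 253.88], [9.74, 151.15], [-171.62, 171.62]. Speed limits (degrees/s): [147.25, 147.25, 180, 180, 180, 180].

## Interface

Orientations are given as a 3x3 rotation matrix whose columns are the frame's x, y, z axes.
In Python, from cell import monitor, cams, manip gives the robot as it stands.
- The arm moves only by the shell command python3 -m creep 'ROWS' [OPENING]. ROWS is a JSON object of lists of equal length, an entry for each row: "translation": the shift along the tool's x, y, z in cm, a list of three; "delta_rot": the turn, a rotation vector about the tool's x, y, z in rad, a list of three. A call has 1 to 20 rows; each row shifts and turns the commanded pose from where the row before left it, along the tool's axes as they then stand; what a row does not reach is not made up. A row lasts 1/10 s, in which the tool goes at most 50 mm and 8.59 degrees, less where a joint would pass 70% of its speed; a pose out of reach is approached as far as the arm can. A call with a gripper value outside its range is refused whole. OPENING is the finger opening in cm, from 0 to 8.54, set as the call begins (- or left out, the last holds). The fingers move at their own pace and stop on an object; the grip force is fixed at half the most. Time passes only in rows, so rows that do not move let the fingers close. It gives the time, the measured TCP pose, the force, the opening and the grip force at its end, in the units of the state.
- monitor.get_obs(): the state, without advancing time (a new reading comes with each control period).
- cams.get_image(name): name is "side" or "top"; returns the picture (420x560x3 uint8, blue, green, red); there is no depth.
- cams.camera_info(name): a dict with "intrinsics" (3x3 intrinsics, pixels), "k1" (the pictures are not rectified: a ray, as slopes to the right and down, at radius r is drawn at 1 + k1 r^2 times it, then the intrinsics apply), "rvec" (rotation vector, rad) and "tvec" (3), from world to camera coordinates, as OpenCV has them. Camera axes: x right, y down, z forward; pixel columns grow to the right and rows downward; lengths in m; the calibration is good to about 2 mm. A picture is of the moment at which its call begins. camera_info takes no time and is no camera call.
- manip.finish_job(): hands the job in; it is judged then, once.
The state is a dict: "time": time; "joints": joint angles; "joint_vel": joint speeds; "joint_torque": joint torques, N m; "tcp_pos": TCP position; "tool_rot": TCP orientation; "ft_force": force on the tool from outside, world axes, zero at the start; "moment": the same for the moment, N m; "finger_gap": finger opening in m; "gripper_force": force on a finger pad.
Only numpy, scipy, OpenCV 4.12 (cv2) and the standard library are available. Lean on these libraries where they do the work, as an engineer would, in place of code of your own. Each camera call takes 0.05 s, during which the arm holds its last target. There are 200 camera calls.

## Task

Take the two caps off the guide pins of the creep cell and put them in the tray. Lower the blue loading plate gently over the pins until it rests flush on the concrete block, then push every gauge rod in the wooden rack down to the bottom of a tube of its own on the seated plate. When all are in, squeeze the reader's trigger fully to log the zero reading and let it spring back. Leave the other objects on the bench where they are.

Things in the scene. Friction and masses are not known exactly. Their poses are not given: they have to be found in the camera images.
- cell: Bench creep cell, fixed: blue base 200 x 140 x 15 mm with a grey concrete block 100 x 100 x 60 mm on it (top at 75 mm) and two upright black steel guide pins of 14 mm diameter at x = +-68, y = 0 mm, tops at 117 mm, tapering over the last 10 mm to 7 mm diameter. Origin: centre of the underside, z up.
- cell_seat (a point): Centre of the top face of the concrete block, 75 mm above the bench, axes as the cell's: where the loading plate's underside centre must come to rest.
- plate: Loose blue loading plate 170 (x) x 100 (y) x 12 mm, 0.7 kg, flat on the bench. 17 mm through holes at x = +-68, y = 0 mm; either way round fits. Four steel gauge tubes stand on it at x = +-36, y = +-32 mm: 20 mm outside, bore 14, mouth flared to 20; mouth 50 mm, inner floor 15 mm above the underside. Origin: centre of the underside, z up.
- plate_handle (a point): Centre of the plate's handle, 50 mm above the plate's underside: a black flat-sided bar 60 mm long along the plate's x, 14 mm thick along y, 22 mm tall (39 to 61 mm above the underside), on two thin legs.
- tube0 (a point): Centre of the inner floor of gauge tube 0 on the plate, 15 mm above the plate's underside; the tube's mouth is 35 mm above this point.
- tube1 (a point): Centre of the inner floor of gauge tube 1 on the plate, 15 mm above the plate's underside; the tube's mouth is 35 mm above this point.
- tube2 (a point): Centre of the inner floor of gauge tube 2 on the plate, 15 mm above the plate's underside; the tube's mouth is 35 mm above this point.
- tube3 (a point): Centre of the inner floor of gauge tube 3 on the plate, 15 mm above the plate's underside; the tube's mouth is 35 mm above this point.
- rack: Wooden rod rack, fixed, 115 x 115 x 60 mm, with four blind holes of 13 mm, 45 mm deep, at x = +-29, y = +-29 mm. Origin: centre of the underside.
- rod0: Loose gauge rod, 95 mm long, 40 g, standing upright in a rack hole with its foot 15 mm above the bench; may be absent. Steel shank of 10 mm (foot 7 mm over the first 6 mm) and, from 70 to 95 mm above the foot, a black cylindrical head of 16 mm. Origin: centre of the foot's underside, z along the rod towards the head.
- rod1: Loose gauge rod, 95 mm long, 40 g, standing upright in a rack hole with its foot 15 mm above the bench; may be absent. Steel shank of 10 mm (foot 7 mm over the first 6 mm) and, from 70 to 95 mm above the foot, a black cylindrical head of 16 mm. Origin: centre of the foot's underside, z along the rod towards the head.
- rod2: Loose gauge rod, 95 mm long, 40 g, standing upright in a rack hole with its foot 15 mm above the bench; may be absent. Steel shank of 10 mm (foot 7 mm over the first 6 mm) and, from 70 to 95 mm above the foot, a black cylindrical head of 16 mm. Origin: centre of the foot's underside, z along the rod towards the head.
- rod3: Loose gauge rod, 95 mm long, 40 g, standing upright in a rack hole with its foot 15 mm above the bench; may be absent. Steel shank of 10 mm (foot 7 mm over the first 6 mm) and, from 70 to 95 mm above the foot, a black cylindrical head of 16 mm. Origin: centre of the foot's underside, z along the rod towards the head.
- reader: Pistol-grip reading handset, fixed nose down in a round holster on the bench, grey: head block up to 58 mm high, then an upright grip standing up from it to 137 mm, from x = -7 to +19 mm and y = +-14 mm. The trigger is on its -x side. Origin: centre of the holster's underside.
- reader_grip (a point): Point at the middle of the grip's thickness (reader x = 6 mm), 115 mm above the bench, axes as the reader's.
- trigger (a joint): Sprung black trigger, 0 free to 0.28 rad fully squeezed: lever 72 x 18 x 10 mm hinged at its lower end (reader x -22, z 60 mm). Free, its top leans 0.2 rad away from the grip (-x); squeezed it moves to the grip (+x). 110 mm above the bench its outer face is at reader x -37 mm free, -23 squeezed: with the grip 56 and 42 mm across. Takes about 8 N; springs back.
- cap0: Loose grey plastic protective cap, 30 g, standing loosely over the top of a guide pin: 24 mm outside, bore 18 mm, 39 mm tall, closed top 4 mm thick, its open lower rim 82 mm above the bench at the start. Origin: centre of the open rim, z towards the closed top.
- cap1: Loose grey plastic protective cap, 30 g, standing loosely over the top of a guide pin: 24 mm outside, bore 18 mm, 39 mm tall, closed top 4 mm thick, its open lower rim 82 mm above the bench at the start. Origin: centre of the open rim, z towards the closed top.
- tray: Open aluminium tray, fixed, 130 (x) x 110 (y) x 25 mm, walls and floor about 4 mm. Origin: centre of the underside.
- offcut: Bystander: concrete cylinder, 50 mm diameter, 50 mm tall. Leave it alone.
- nut: Bystander: round steel nut, 42 mm outside, 25 mm bore, 22 mm tall. Leave it alone.
- can: Bystander: small can, 52 mm diameter, 90 mm tall. Leave it alone.
There are look-alikes about, which are no part of the job. What is shaped like the cap1 but purple is not meant.

How it is judged (in metres and radians):
On the way, in this order (a step that is already met when the one before it is completed fails the run):
1. the plate rests flush on the concrete block, over both pins, let go (horizontal distance between plate and cell_seat below 0.005 m and z of plate in the frame of cell_seat between -0.003 and 0.003 m and angle between plate's own z axis and vertical below 0.035 rad and angle between the x axis of plate and the x axis of cell, either way round below 0.1 rad and contact force between the fingers and plate below 0.5 N), for 0.2 s.
2. every rod present stands on the bottom of a tube of the seated plate (horizontal distance between plate and cell_seat below 0.005 m and z of plate in the frame of cell_seat between -0.003 and 0.003 m and angle between plate's own z axis and vertical below 0.035 rad and angle between the x axis of plate and the x axis of cell, either way round below 0.1 rad and (distance between rod0 and tube0 below 0.007 m or distance between rod0 and tube1 below 0.007 m or distance between rod0 and tube2 below 0.007 m or distance between rod0 and tube3 below 0.007 m) and (distance between rod1 and tube0 below 0.007 m or distance between rod1 and tube1 below 0.007 m or distance between rod1 and tube2 below 0.007 m or distance between rod1 and tube3 below 0.007 m) and (distance between rod2 and tube0 below 0.007 m or distance between rod2 and tube1 below 0.007 m or distance between rod2 and tube2 below 0.007 m or distance between rod2 and tube3 below 0.007 m) and (distance between rod3 and tube0 below 0.007 m or distance between rod3 and tube1 below 0.007 m or distance between rod3 and tube2 below 0.007 m or distance between rod3 and tube3 below 0.007 m)), for 0.2 s.
3. the trigger is fully squeezed (value of joint trigger above 0.23 rad), for 0.2 s.
At the end, for the whole second after the job is handed in: Both caps in the tray, plate flush on the block over both pins (within 5 mm across, 3 mm in height, 0.035 rad tilt), each rod present with its foot within 7 mm of the middle of a tube floor, then trigger squeezed past 0.23 rad and back under 0.04 rad; all released and at rest (all of step 2 and x of cap0 in the frame of tray between -0.065 and 0.065 m and y of cap0 in the frame of tray between -0.055 and 0.055 m and x of cap1 in the frame of tray between -0.065 and 0.065 m and y of cap1 in the frame of tray between -0.055 and 0.055 m and z of each of cap0, cap1 in the frame of tray below 0.03 m and value of joint trigger below 0.04 rad and linear speed of plate below 0.02 m/s and linear speed of each of rod0, rod1, rod2, rod3 below 0.03 m/s); the robot touches nothing.
It fails at once if the offcut is pushed more than 30 mm away (distance of offcut from where it was at the start of the episode above 0.03 m).
It fails at once if the nut is pushed more than 30 mm away (distance of nut from where it was at the start of the episode above 0.03 m).
It fails at once if the can is pushed more than 30 mm away (distance of can from where it was at the start of the episode above 0.03 m).
It fails at once if the plate hits the cell hard (over 80 N) (contact force between plate and cell above 80 N).
Of rod0, rod1, rod2, rod3 only 2 to 4 are there at a start; the rules pass over those that are not, and their reading is None.
At some moment in a run one of plate, cap0, cap1 may be knocked a few centimetres aside while the robot is not near it.
It also fails if it takes over 210 s, if anything falls off the work surface, if the arm or the gripper's body presses on something with over 40 N, if the wrist force passes 120 N, or if a joint passes its speed limit or range.

## Working session

There is one attempt and no reset: what is moved stays moved. The work goes in short steps, Python scripts to look and compute and a shell command to move; the robot and the scene stay as the last step left them, time stands still between calls to the robot, and variables do not carry over. Pictures are saved under pics/ and viewed, at most 14 in all, crops included, and the job is handed in when it is done.

```bash
ls; mkdir -p pics
cat > h.py <<'E'
import numpy as np, cv2
from cell import monitor, cams, manip
def cam(n):
    c=cams.camera_info(n); K=np.array(c["intrinsics"],float); R,_=cv2.Rodrigues(np.array(c["rvec"],float)); t=np.array(c["tvec"],float).ravel()
    return K,float(c["k1"]),R,t
def ray(n,u,v):
    K,k,R,t=cam(n); p=cv2.undistortPoints(np.array([[[u,v]]],float),K,np.array([k,0,0,0.]))[0,0]
    return -R.T@t, R.T@np.array([p[0],p[1],1.])
def onz(n,u,v,z):
    o,d=ray(n,u,v); return o+d*(z-o[2])/d[2]
def proj(n,P):
    K,k,R,t=cam(n); return cv2.projectPoints(np.array(P,float).reshape(-1,1,3),cv2.Rodrigues(R)[0],t,K,np.array([k,0,0,0.]))[0][:,0]
E
python3 - <<'E'
from h import *
for n in("top","side"):
    im=cams.get_image(n); cv2.imwrite(f"pics/{n}0.png",im); o,_=ray(n,0,0); print(n,o,cam(n)[0][0,0])
s=monitor.get_obs(); print({k:s[k] for k in("time","tcp_pos","tool_rot","finger_gap","ft_force")},manip.nose_length)
E
```

```text
pics
top [0.36936698 0.03372943 1.3005223 ] 465.0447601024377
side [ 0.25411545 -1.07447488  0.77157961] 526.4542345384233
{'time': 0.1, 'tcp_pos': array([0.1602134 , 0.55170759, 0.25542491]), 'tool_rot': array([[-9.60287009e-01,  2.79012987e-01, -7.82596607e-04],
       [ 2.79013892e-01,  9.60285868e-01, -1.51676716e-03],
       [ 3.28318726e-04, -1.67488712e-03, -9.99998543e-01]]), 'finger_gap': 0.08534284162021585, 'ft_force': array([ 0.41289685, -0.23421674, -0.10543984])} 0.025
```

View pics/top0.png

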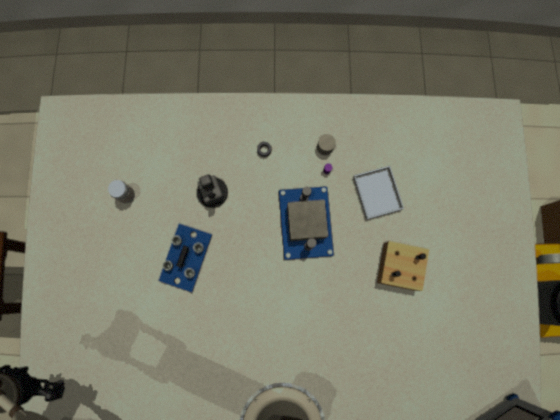

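View pics/side0.png

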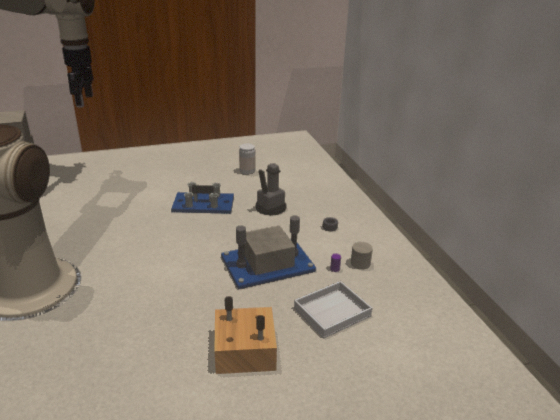

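Top view: the plate is at (186,258), the cell at (306,222) with grey caps at (306,191) and (311,243), and the tray at (378,193). The rack is at (404,266) with two rods at about (397,273) and (421,258), and the reader is at (211,190). The purple look-alike at (328,168) is to be ignored: it's the wrong colour and stands on the bench.

```bash
cat > meas.py <<'E'
from h import *
im=cv2.imread("pics/top0.png"); hsv=cv2.cvtColor(im,cv2.COLOR_BGR2HSV)
def rect(n,mask,box,zs,hull=True):
    m=np.zeros_like(mask); x0,y0,x1,y1=box; m[y0:y1,x0:x1]=mask[y0:y1,x0:x1]
    cs,_=cv2.findContours(m,cv2.RETR_EXTERNAL,cv2.CHAIN_APPROX_NONE); c=np.vstack([k for k in cs if cv2.contourArea(k)>30])[:,0]
    P=np.array([onz("top",u,v,zs)[:2] for u,v in c],np.float32)
    r=cv2.minAreaRect(P*1000); b=cv2.boxPoints(r); e=[b[1]-b[0],b[2]-b[1]]; e=max(e,key=lambda q:np.linalg.norm(q))
    print(n,np.round(r[0],1),np.round(r[1],1),"long-axis deg",round(np.degrees(np.arctan2(e[1],e[0]))%180,1))
if __name__=="__main__":
    blue=cv2.inRange(hsv,(100,120,40),(125,255,255)); wood=cv2.inRange(hsv,(8,110,80),(25,255,255))
    rect("cell",blue,(265,175,345,270),.015); rect("plate",blue,(145,210,225,305),.012); rect("rack",wood,(365,225,445,305),.06)
    tray=cv2.inRange(hsv,(100,0,0),(140,110,255)); rect("tray",tray,(345,160,410,225),.02)
    crops=[(155,215,215,300),(275,180,337,265),(375,232,437,300),(190,165,240,220)]
    out=np.zeros((600,800,3),np.uint8)
    for i,(x0,y0,x1,y1) in enumerate(crops):
        c=im[y0:y1,x0:x1]; s=min(400/c.shape[1],300/c.shape[0]); print(s)
        c=cv2.resize(c,None,fx=s,fy=s,interpolation=cv2.INTER_CUBIC); c=np.clip(c*1.6,0,255).astype(np.uint8); Y,X=300*(i//2),400*(i%2); out[Y:Y+c.shape[0],X:X+c.shape[1]]=c[:300,:400]
    cv2.imwrite("pics/mos0.png",out)
E
python3 meas.py
```

```text
cell [554.4 -63.9] [193.9 135. ] long-axis deg 4.4
plate [455.7 271.4] [ 96.2 165.3] long-axis deg 162.0
rack [ 428.4 -326.9] [114.1 113.1] long-axis deg 77.9
tray [ 618.  -277.6] [54.4 96.6] long-axis deg 144.5
3.5294117647058822
3.5294117647058822
4.411764705882353
5.454545454545454
```

View pics/mos0.png

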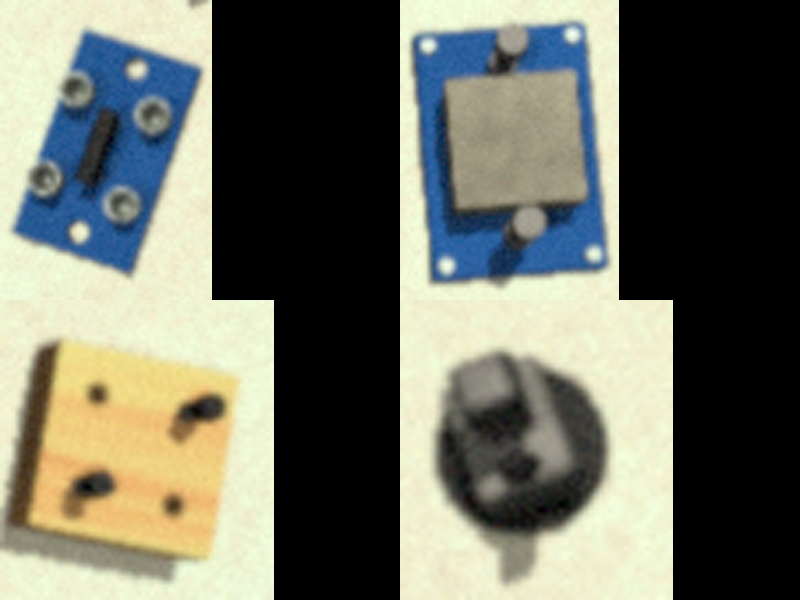

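The plate shows four tubes, holes and a handle. Both cell caps are grey. The rack holds exactly two rods, at about (397,273) and (421,258). The reader's grip top is at about (206,180), with the trigger tip below it at about (207,189+).

```bash
cat > m2.py <<'E'
from h import *
def mp(i,x,y):
    x0,y0,s=[(155,215,3.5294),(275,180,3.5294),(375,232,4.4118),(190,165,5.4545)][i]
    return x0+(x-400*(i%2)+.5)/s-.5, y0+(y-300*(i//2)+.5)/s-.5
def P(i,x,y,z): return onz("top",*mp(i,x,y),z)[:2]*1000
def line(n,a,b):
    d=b-a; print(n,"mid",np.round((a+b)/2,1),"len",round(np.hypot(*d),1),"deg",round(np.degrees(np.arctan2(d[1],d[0]))%180,1),np.round(a,1),np.round(b,1))
line("caps",P(1,529,223,.121),P(1,511,40,.121))
line("cellholes1",P(1,447,265,.015),P(1,573,35,.015)); line("cellholes2",P(1,594,254,.015),P(1,428,46,.015))
line("blocktop",P(1,450,209,.075),P(1,576,72,.075)); line("blocktop2",P(1,586,198,.075),P(1,445,82,.075))
line("plateholes",P(0,79,232,.012),P(0,137,69,.012)); line("tubesL",P(0,44,178,.05),P(0,76,89,.05)); line("tubesR",P(0,121,204,.05),P(0,153,116,.05))
line("handle",P(0,86,185,.061),P(0,110,110,.061))
line("emptyholes",P(2,173,505,.06),P(2,97,393,.06)); line("rods",P(2,102,484,.110),P(2,212,407,.110))
line("trig",P(3,492,487,.13),P(3,486,382,.137))
im=cv2.imread("pics/side0.png");
E
python3 m2.py
python3 - <<'E'
from h import *
from m2 import *
for n,p in {"trayc":(378.5,194,.02),"traya":(355,181,.025),"trayb":(390,168,.025),"trayc2":(402,211,.025),"trayd":(367,219,.025)}.items(): print(n,np.round(onz("top",*p)*1000))
E
rm -f x
python3 - <<'E'
import cv2,numpy as np
im=cv2.imread("pics/side0.png")
a=cv2.resize(im[205:385,195:325],None,fx=3.3,fy=3.3,interpolation=2);b=cv2.resize(im[150:220,240:300],None,fx=6,fy=6,interpolation=2)
o=np.zeros((600,800,3),np.uint8);o[:a.shape[0],:a.shape[1]]=a;o[:b.shape[0],435:435+b.shape[1]]=b
cv2.imwrite("pics/mos1.png",np.clip(o*1.6,0,255).astype(np.uint8))
E
```

```text
caps mid [553.7 -64.3] len 135.4 deg 4.9 [486.3 -70.1] [621.2 -58.5]
cellholes1 mid [555.9 -65.7] len 210.7 deg 151.1 [463.7 -14.8] [ 648.1 -116.7]
cellholes2 mid [555.5 -65.3] len 211.3 deg 38.1 [ 472.3 -130.4] [ 6.387e+02 -2.000e-01]
blocktop mid [553.8 -63.2] len 142.6 deg 137.4 [501.3 -14.9] [ 606.3 -111.5]
blocktop2 mid [554.  -64.4] len 138.0 deg 50.1 [ 509.7 -117.4] [598.2 -11.5]
plateholes mid [456.  270.2] len 135.4 deg 161.7 [391.7 291.4] [520.3 248.9]
tubesL mid [465.9 300.7] len 72.0 deg 161.8 [431.7 312. ] [500.2 289.4]
tubesR mid [446.1 240.7] len 71.0 deg 161.2 [412.5 252.1] [479.7 229.3]
handle mid [454.7 268.9] len 59.3 deg 163.7 [426.2 277.2] [483.1 260.6]
emptyholes mid [ 430.9 -329.4] len 82.2 deg 33.3 [ 396.5 -352. ] [ 465.2 -306.9]
rods mid [ 430.4 -328.3] len 81.4 deg 123.2 [ 408.1 -294.3] [ 452.7 -362.4]
trig mid [622.4 200. ] len 49.2 deg 3.8 [597.9 198.4] [647.  201.6]
caps mid [553.7 -64.3] len 135.4 deg 4.9 [486.3 -70.1] [621.2 -58.5]
cellholes1 mid [555.9 -65.7] len 210.7 deg 151.1 [463.7 -14.8] [ 648.1 -116.7]
cellholes2 mid [555.5 -65.3] len 211.3 deg 38.1 [ 472.3 -130.4] [ 6.387e+02 -2.000e-01]
blocktop mid [553.8 -63.2] len 142.6 deg 137.4 [501.3 -14.9] [ 606.3 -111.5]
blocktop2 mid [554.  -64.4] len 138.0 deg 50.1 [ 509.7 -117.4] [598.2 -11.5]
plateholes mid [456.  270.2] len 135.4 deg 161.7 [391.7 291.4] [520.3 248.9]
tubesL mid [465.9 300.7] len 72.0 deg 161.8 [431.7 312. ] [500.2 289.4]
tubesR mid [446.1 240.7] len 71.0 deg 161.2 [412.5 252.1] [479.7 229.3]
handle mid [454.7 268.9] len 59.3 deg 163.7 [426.2 277.2] [483.1 260.6]
emptyholes mid [ 430.9 -329.4] len 82.2 deg 33.3 [ 396.5 -352. ] [ 465.2 -306.9]
rods mid [ 430.4 -328.3] len 81.4 deg 123.2 [ 408.1 -294.3] [ 452.7 -362.4]
trig mid [622.4 200. ] len 49.2 deg 3.8 [597.9 198.4] [647.  201.6]
trayc [ 635. -272.   20.]
traya [ 671. -205.   25.]
trayb [ 710. -308.   25.]
trayc2 [ 585. -337.   25.]
trayd [ 562. -236.   25.]
```

View pics/mos1.png

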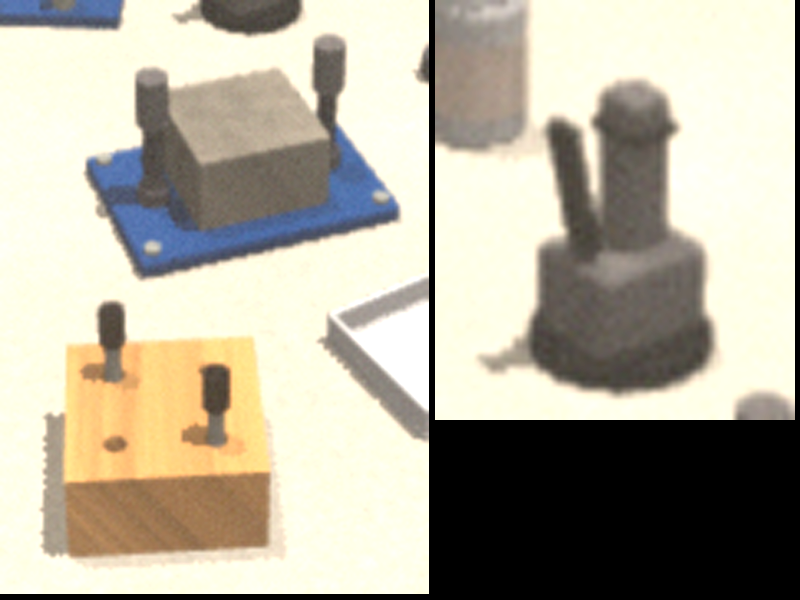

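The reader's trigger leans to its −x side, roughly toward the robot. The grey cell caps at about (306,191) and (311,243) top-view are the ones meant; the purple one isn't. Two rods are present.

```bash
cat > go.py <<'E'
import sys
from h import *
from scipy.spatial.transform import Rotation as Ro
def go(x,y,z,a=None):
    s=monitor.get_obs(); R=np.array(s["tool_rot"]); p=np.array(s["tcp_pos"])
    d=R.T@(np.array([x,y,z])-p)*100
    cur=np.degrees(np.arctan2(R[1,1],R[0,1])); a=cur if a is None else cur+((a-cur+90)%180-90)
    a=np.radians(a); c,si=np.cos(a),np.sin(a); T=np.array([[-si,c,0],[c,si,0],[0,0,-1]])
    print("t",round(s["time"],1),"tcp",np.round(p*1000,1),"gap",round(s["finger_gap"]*1000,1),"gf",round(float(np.max(s["gripper_force"])),1),"F",np.round(s["ft_force"],1),"j6",np.round(s["joints"][5]),"\n translate cm",np.round(d,2),"|d|",round(np.linalg.norm(d),1),"then rot",np.round(Ro.from_matrix(R.T@T).as_rotvec(),3))
if __name__=="__main__": go(*map(float,sys.argv[1:]))
E
python3 go.py .621 -.0585 .22 94.8
```

```text
t 0.1 tcp [160.2 551.7 255.4] gap 85.3 gf 0.0 F [ 0.4 -0.2 -0.1] j6 -12.0 
 translate cm [-61.28 -45.73   3.6 ] |d| 76.5 then rot [-0.002 -0.001 -0.367]
```

```bash
python3 -m creep '{"translation":[[-3.6,-2.69,0.2],[-3.6,-2.69,0.2],[-3.6,-2.69,0.2],[-3.6,-2.69,0.2],[-3.6,-2.69,0.2],[-3.6,-2.69,0.2],[-3.6,-2.69,0.2],[-3.6,-2.69,0.2],[-3.6,-2.69,0.2],[-3.6,-2.69,0.2],[-3.6,-2.69,0.2],[-3.6,-2.69,0.2],[-3.6,-2.69,0.2],[-3.6,-2.69,0.2],[-3.6,-2.69,0.2],[-3.6,-2.69,0.2],[-3.6,-2.69,0.2],[0,0,0],[0,0,0],[0,0,0]],"delta_rot":[[0,0,0],[0,0,0],[0,0,0],[0,0,0],[0,0,0],[0,0,0],[0,0,0],[0,0,0],[0,0,0],[0,0,0],[0,0,0],[0,0,0],[0,0,0],[0,0,0],[0,0,0],[0,0,0],[0,0,0],[0,0,-0.13],[0,0,-0.13],[0,0,-0.107]]}' 6; python3 go.py .621 -.0585 .12 94.8
```

```text
time: 2.1
tcp_pos: [0.6203, -0.0582, 0.2214]
tool_rot: [[-0.996, -0.088, -0.002], [-0.088, 0.996, 0.001], [0.002, 0.001, -1.0]]
ft_force: [-0.7, 0.2, 0.7]
finger_gap: 0.0599
gripper_force: 0.0
t 2.1 tcp [620.3 -58.2 221.4] gap 59.9 gf 0.0 F [-0.7  0.2  0.7] j6 -112.0 
 translate cm [-0.08 -0.04 10.14] |d| 10.1 then rot [ 0.001 -0.002  0.005]
```

```bash
python3 -m creep '{"translation":[[0,0,2.5],[0,0,2.5],[0,0,2.5],[0,0,2.5],[0,0,0],[0,0,0],[0,0,0]],"delta_rot":[[0,0,0],[0,0,0],[0,0,0],[0,0,0],[0,0,0],[0,0,0],[0,0,0]]}' - >/dev/null; python3 -m creep '{"translation":[[0,0,0],[0,0,0],[0,0,0],[0,0,0],[0,0,0],[0,0,0],[0,0,-1],[0,0,-2],[0,0,-2.5],[0,0,-2.5]],"delta_rot":[[0,0,0],[0,0,0],[0,0,0],[0,0,0],[0,0,0],[0,0,0],[0,0,0],[0,0,0],[0,0,0],[0,0,0]]}' 1.5; python3 go.py .65 -.265 .16 70
```

```text
time: 3.8
tcp_pos: [0.6198, -0.0573, 0.2024]
tool_rot: [[-0.996, -0.084, -0.002], [-0.084, 0.996, 0.001], [0.002, 0.002, -1.0]]
ft_force: [0.6, 0.1, 0.6]
finger_gap: 0.0218
gripper_force: 59.8
t 3.8 tcp [619.8 -57.3 202.4] gap 21.8 gf 59.8 F [0.6 0.1 0.6] j6 -111.0 
 translate cm [ -1.27 -20.96   4.21] |d| 21.4 then rot [ 0.001 -0.002  0.433]
```

```bash
python3 -m creep '{"translation":[[-0.32,-4.19,0],[-0.32,-4.19,0],[-0.32,-4.19,0],[-0.32,-4.19,0],[-0.32,-4.19,0],[0,0,0],[0,0,3],[0,0,3],[0,0,3],[0,0,3],[0,0,2.5],[0,0,1],[0,0,0],[0,0,0]],"delta_rot":[[0,0,0],[0,0,0],[0,0,0],[0,0,0],[0,0,0],[0,0,0],[0,0,0],[0,0,0],[0,0,0],[0,0,0],[0,0,0],[0,0,0],[0,0,0],[0,0,0]]}' -; python3 go.py .65 -.265 .045
```

```text
time: 5.2
tcp_pos: [0.6544, -0.2646, 0.0478]
tool_rot: [[-0.996, -0.085, 0.0], [-0.085, 0.996, 0.0], [-0.0, 0.0, -1.0]]
ft_force: [-0.5, 0.2, -0.4]
finger_gap: 0.0217
gripper_force: 59.9
t 5.2 tcp [ 654.4 -264.6   47.8] gap 21.7 gf 59.9 F [-0.5  0.2 -0.4] j6 -127.0 
 translate cm [ 0.44 -0.    0.28] |d| 0.5 then rot [ 0.  0. -0.]
```

Release, go up, then cross to the other cap (0.4863, −0.0701).

```bash
python3 -m creep '{"translation":[[0,0,0.3],[0,0,0],[0,0,0],[0,0,0],[0,0,0],[0,0,-3],[0,0,-4],[0,0,-4],[0,0,-4],[0,0,-1]],"delta_rot":[[0,0,0],[0,0,0],[0,0,0],[0,0,0],[0,0,0],[0,0,0],[0,0,0],[0,0,0],[0,0,0],[0,0,0]]}' 4.2
python3 - <<'E'
from h import *
im=cams.get_image("top"); cv2.imwrite("pics/top1.png",im)
c=im[125:320,145:445]; cv2.imwrite("pics/c1.png",np.clip(cv2.resize(c,None,fx=2.6,fy=2.6,interpolation=2)*1.5,0,255).astype(np.uint8))
E
python3 go.py .4863 -.0701 .20
```

```text
time: 6.2
tcp_pos: [0.6565, -0.2667, 0.2114]
tool_rot: [[-0.996, -0.084, 0.009], [-0.084, 0.996, -0.006], [-0.009, -0.006, -1.0]]
ft_force: [2.3, -0.7, 1.3]
finger_gap: 0.0421
gripper_force: 0.0
t 6.2 tcp [ 656.3 -266.5  210.5] gap 42.0 gf 0.0 F [0.8 0.8 0.8] j6 -127.0 
 translate cm [15.29 21.01  0.82] |d| 26.0 then rot [-0.006  0.008  0.   ]
```

View pics/c1.png

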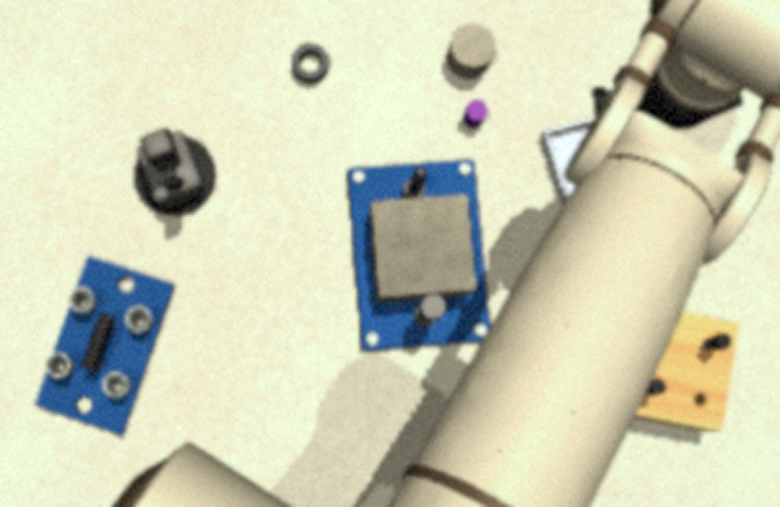

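The far pin is bare, at about crop (416,180). The near cap is still on its pin at (432,307), and the plate hasn't moved.

```bash
python3 -m creep '{"translation":[[3.05,4.2,0],[3.05,4.2,0],[3.05,4.2,0],[3.05,4.2,0],[3.05,4.2,0],[0,0,0],[0,0,2.4],[0,0,2.4],[0,0,2.4],[0,0,1.8],[0,0,0],[0,0,0]],"delta_rot":[[0,0,0],[0,0,0],[0,0,0],[0,0,0],[0,0,0],[0,0,0],[0,0,0],[0,0,0],[0,0,0],[0,0,0],[0,0,0],[0,0,0]]}' 6;python3 go.py .4863 -.0701 .12;  python3 -m creep '{"translation":[[0,0,0],[0,0,0],[0,0,0],[0,0,0],[0,0,0],[0,0,0],[0,0,-1],[0,0,-2],[0,0,-2.5],[0,0,-2.5]],"delta_rot":[[0,0,0],[0,0,0],[0,0,0],[0,0,0],[0,0,0],[0,0,0],[0,0,0],[0,0,0],[0,0,0],[0,0,0]]}' 1.5; python3 go.py .605 -.275 .20
```

```text
time: 7.45
tcp_pos: [0.4904, -0.0761, 0.1137]
tool_rot: [[-0.996, -0.084, -0.002], [-0.084, 0.996, 0.001], [0.001, 0.001, -1.0]]
ft_force: [0.9, 0.0, 1.2]
finger_gap: 0.0601
gripper_force: 0.0
t 7.5 tcp [490.4 -76.1 113.7] gap 60.1 gf 0.0 F [0.9 0.  1.2] j6 -118.0 
 translate cm [ 0.36  0.63 -0.63] |d| 1.0 then rot [ 0.001 -0.001  0.   ]
time: 8.45
tcp_pos: [0.4907, -0.0758, 0.1957]
tool_rot: [[-0.996, -0.084, 0.001], [-0.084, 0.996, -0.0], [-0.001, -0.0, -1.0]]
ft_force: [0.3, 0.6, -0.6]
finger_gap: 0.0224
gripper_force: 59.8
t 8.4 tcp [490.7 -75.8 195.7] gap 22.4 gf 59.8 F [ 0.3  0.6 -0.6] j6 -118.0 
 translate cm [ -9.7  -20.81  -0.42] |d| 23.0 then rot [-0.     0.001  0.   ]
```

```bash
python3 -m creep '{"translation":[[-1.94,-4.16,0],[-1.94,-4.16,0],[-1.94,-4.16,0],[-1.94,-4.16,0],[-1.94,-4.16,0],[0,0,0],[0,0,3],[0,0,3],[0,0,3],[0,0,3],[0,0,2.5],[0,0,1],[0,0,0],[0,0,0]],"delta_rot":[[0,0,0],[0,0,0],[0,0,0],[0,0,0],[0,0,0],[0,0,0],[0,0,0],[0,0,0],[0,0,0],[0,0,0],[0,0,0],[0,0,0],[0,0,0],[0,0,0]]}' -;  python3 -m creep '{"translation":[[0,0,0.2],[0,0,0],[0,0,0],[0,0,0],[0,0,0],[0,0,-3],[0,0,-4],[0,0,-4],[0,0,-4],[0,0,-4]],"delta_rot":[[0,0,0],[0,0,0],[0,0,0],[0,0,0],[0,0,0],[0,0,0],[0,0,0],[0,0,0],[0,0,0],[0,0,0]]}' 4.2; python3 go.py .456 .27 .2 71.7
```

```text
time: 9.85
tcp_pos: [0.6056, -0.2752, 0.0406]
tool_rot: [[-0.996, -0.084, 0.002], [-0.084, 0.996, -0.001], [-0.001, -0.001, -1.0]]
ft_force: [1.0, 0.4, -0.2]
finger_gap: 0.0221
gripper_force: 59.9
time: 10.85
tcp_pos: [0.6047, -0.275, 0.229]
tool_rot: [[-0.996, -0.084, 0.0], [-0.084, 0.996, -0.0], [-0.0, -0.0, -1.0]]
ft_force: [1.4, 0.8, 0.4]
finger_gap: 0.0421
gripper_force: 0.0
t 10.8 tcp [ 604.7 -275.   229. ] gap 42.1 gf 0.0 F [1.4 0.8 0.4] j6 -130.0 
 translate cm [10.23 55.55  2.89] |d| 56.6 then rot [-0.     0.     0.404]
```

```bash
python3 -m creep '{"translation":[[0.68,3.7,0.1],[0.68,3.7,0.1],[0.68,3.7,0.1],[0.68,3.7,0.1],[0.68,3.7,0.1],[0.68,3.7,0.1],[0.68,3.7,0.1],[0.68,3.7,0.1],[0.68,3.7,0.1],[0.68,3.7,0.1],[0.68,3.7,0.1],[0.68,3.7,0.1],[0.68,3.7,0.1],[0.68,3.7,0.1],[0.68,3.7,0.1],[0,0,0],[0,0,0],[0,0,0],[0,0,0],[0,0,0]],"delta_rot":[[0,0,0],[0,0,0],[0,0,0],[0,0,0],[0,0,0],[0,0,0],[0,0,0],[0,0,0],[0,0,0],[0,0,0],[0,0,0],[0,0,0],[0,0,0],[0,0,0],[0,0,0],[0,0,0.13],[0,0,0.13],[0,0,0.14],[0,0,0],[0,0,0]]}' 6
python3 - <<'E'
from h import *
import cv2
im=cams.get_image("top"); cv2.imwrite("pics/top2.png",im); s=cams.get_image("side"); cv2.imwrite("pics/side2.png",s)
c=im[125:320,145:445]; a=cv2.resize(c,None,fx=2.6,fy=2.6,interpolation=2); b=s[150:330,150:400]; b=cv2.resize(b,None,fx=2,fy=2)
cv2.imwrite("pics/c2.png",np.clip(cv2.resize(a,(560,364))*1.5,0,255).astype(np.uint8)); 
o=np.zeros((600,780,3),np.uint8); o[:330,:508]=cv2.resize(a,(508,330)); o[330:,:375]=cv2.resize(b,(375,270)); cv2.imwrite("pics/c2.png",np.clip(o*1.5,0,255).astype(np.uint8))
E
python3 go.py .456 .27 .056 71.7
```

```text
time: 12.85
tcp_pos: [0.4566, 0.2693, 0.2124]
tool_rot: [[-0.952, 0.308, 0.0], [0.308, 0.952, 0.0], [-0.0, 0.0, -1.0]]
ft_force: [0.6, -0.1, -0.3]
finger_gap: 0.06
gripper_force: 0.0
t 12.9 tcp [456.6 269.3 212.3] gap 59.9 gf 0.0 F [ 0.3 -0.9  0.5] j6 -55.0 
 translate cm [ 0.08  0.05 15.63] |d| 15.6 then rot [0.    0.    0.006]
```

View pics/c2.png

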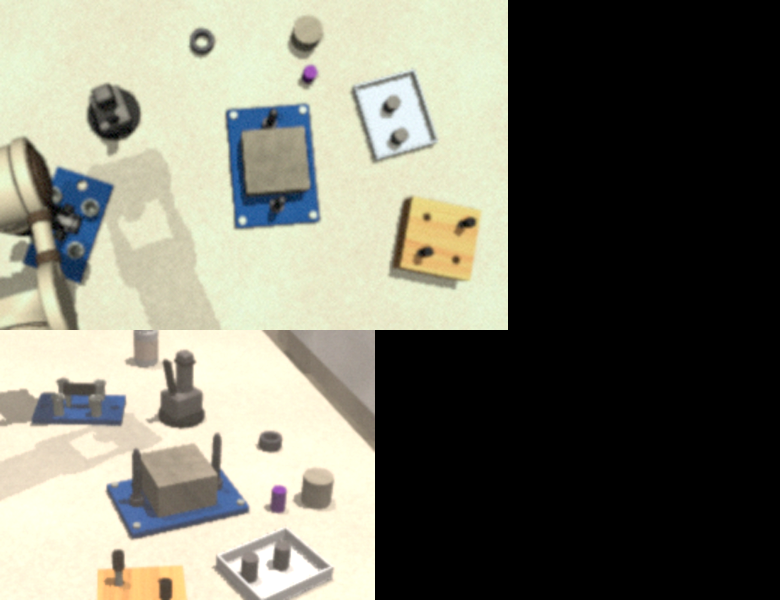

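Both caps stand inside the tray, at crop (391,104) and (399,136). Both pins are bare and the plate is unmoved, so I'll grasp the handle.

```bash
python3 -m creep '{"translation":[[0,0,3],[0,0,3],[0,0,3],[0,0,3],[0,0,2.2],[0,0,1.1],[0,0,0],[0,0,0]],"delta_rot":[[0,0,0],[0,0,0],[0,0,0],[0,0,0],[0,0,0],[0,0,0],[0,0,0],[0,0,0]]}' -;  python3 -m creep '{"translation":[[0,0,0],[0,0,0],[0,0,0],[0,0,0],[0,0,0],[0,0,0],[0,0,0],[0,0,0]],"delta_rot":[[0,0,0],[0,0,0],[0,0,0],[0,0,0],[0,0,0],[0,0,0],[0,0,0],[0,0,0]]}' 0.8; python3 go.py .456 .27 .056 71.7
```

```text
time: 13.75
tcp_pos: [0.4574, 0.2696, 0.0603]
tool_rot: [[-0.951, 0.31, 0.001], [0.31, 0.951, 0.0], [-0.001, 0.001, -1.0]]
ft_force: [-0.2, 0.2, -0.1]
finger_gap: 0.0601
gripper_force: 0.0
time: 14.55
tcp_pos: [0.4573, 0.2697, 0.0603]
tool_rot: [[-0.951, 0.31, 0.002], [0.31, 0.951, 0.001], [-0.001, 0.001, -1.0]]
ft_force: [-1.1, 0.5, 6.3]
finger_gap: 0.0133
gripper_force: 59.7
t 14.6 tcp [457.3 269.7  60.3] gap 13.3 gf 59.7 F [-1.1  0.5  6.3] j6 -54.0 
 translate cm [ 0.13 -0.01  0.43] |d| 0.5 then rot [0.001 0.001 0.004]
```

```bash
python3 -m creep '{"translation":[[0,0,-1],[0,0,-2],[0,0,-3],[0,0,-3],[0,0,-3],[0,0,-3],[0,0,-1],[0,0,0],[0,0,0]],"delta_rot":[[0,0,0],[0,0,0],[0,0,0],[0,0,0],[0,0,0],[0,0,0],[0,0,0],[0,0,0],[0,0,0]]}' -; python3 go.py .5545 -.0645 .22 94.8
```

```text
time: 15.45
tcp_pos: [0.4553, 0.269, 0.2171]
tool_rot: [[-0.951, 0.311, -0.004], [0.311, 0.951, -0.001], [0.003, -0.002, -1.0]]
ft_force: [-0.0, -0.4, -7.0]
finger_gap: 0.0129
gripper_force: 59.2
t 15.4 tcp [455.3 269.  217.1] gap 12.9 gf 59.2 F [-0.  -0.4 -7. ] j6 -54.0 
 translate cm [-19.79 -28.62  -0.29] |d| 34.8 then rot [-0.002 -0.004 -0.4  ]
```

```bash
python3 -m creep '{"translation":[[-0.8,-1.1,0],[-1.5,-2.15,0],[-1.6,-2.3,0],[-1.6,-2.3,0],[-1.6,-2.3,0],[-1.6,-2.3,0],[-1.6,-2.3,0],[-1.6,-2.3,0],[-1.6,-2.3,0],[-1.6,-2.3,0],[-1.6,-2.3,0],[-1.5,-2.15,0],[-0.8,-1.3,0],[-0.4,-0.5,0],[0,0,0],[0,0,0],[0,0,0],[0,0,0],[0,0,0],[0,0,0]],"delta_rot":[[0,0,0],[0,0,0],[0,0,0],[0,0,0],[0,0,0],[0,0,0],[0,0,0],[0,0,0],[0,0,0],[0,0,0],[0,0,0],[0,0,0],[0,0,0],[0,0,0],[0,0,-0.1],[0,0,-0.1],[0,0,-0.1],[0,0,-0.1],[0,0,0],[0,0,0]]}' -;python3 go.py .5545 -.0645 .22 94.8
python3 - <<'E'
from h import *
im=cams.get_image("top"); cv2.imwrite("pics/top3.png",im); s=cams.get_image("side"); cv2.imwrite("pics/side3.png",s)
o=np.zeros((600,800,3),np.uint8); a=cv2.resize(im[160:290,250:370],None,fx=3.3,fy=3.3,interpolation=2); b=cv2.resize(s[150:300,200:330],None,fx=3.0,fy=3.0,interpolation=2)
o[:a.shape[0],:a.shape[1]]=a; o[:b.shape[0],400:400+b.shape[1]]=b; cv2.imwrite("pics/c3.png",np.clip(o*1.6,0,255).astype(np.uint8))
E
```

```text
time: 17.45
tcp_pos: [0.5539, -0.0554, 0.2188]
tool_rot: [[-0.997, -0.082, -0.001], [-0.082, 0.997, 0.001], [0.001, 0.001, -1.0]]
ft_force: [1.3, -0.4, -6.2]
finger_gap: 0.0129
gripper_force: 59.3
t 17.4 tcp [553.9 -55.4 218.8] gap 12.9 gf 59.3 F [ 1.3 -0.4 -6.2] j6 -113.0 
 translate cm [ 0.02 -0.91 -0.12] |d| 0.9 then rot [ 0.001 -0.001 -0.001]
```

View pics/c3.png

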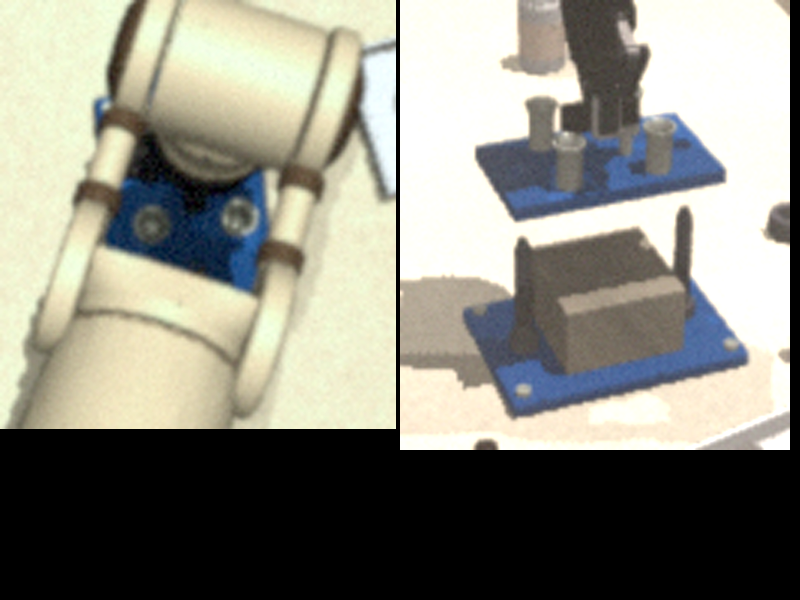

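The plate hangs level above the cell, with near tubes at top-crop (153,222) and (239,216), and bare pin tips at side-crop (522,240) and (684,208). I'll check the plate's offset in the grip and the pins.

Run:
```python
from h import *
f=lambda x,y,x0,y0,s:(x0+(x+.5)/s-.5,y0+(y+.5)/s-.5)
a,b=[onz("top",*f(x,y,250,160,3.3),.2085)*1000 for x,y in((153,222),(239,216))]
print(a,b,"mid",(a+b)/2, "->centre", (a+b)/2+36*np.array([np.cos(np.radians(4.8)),np.sin(np.radians(4.8)),0]), "yaw",np.degrees(np.arctan2(*(a-b)[[1,0]]))-90)
def tri(p):  # side pixel with top pixel
    return
for x,y in((522,239),(684,207)): print("pin side@.117",onz("side",*f(x-400,y,200,150,3.0),.117)*1000)
def sp(P): u=proj("side",P)[0]; return (u-[200,150]+.5)*3-.5+[400,0]
c,s=np.cos(np.radians(4.8)),np.sin(np.radians(4.8))
for lx,ly,z in((-85,-50,0),(85,-50,0),(85,50,12),(-85,50,12)): print("pred",lx,ly,sp([.5539+(c*lx-s*ly)/1000,-.0554+(s*lx+c*ly)/1000,.1585+z/1000]))
for x in (.4866,.6223): print("pinpred",sp([x,-.0645+(.0057 if x>.55 else -.0057),.117]))
```

```text
[515.39867037 -26.79516603 208.5       ] [519.84890881 -88.80691836 208.5       ] mid [517.62378959 -57.8010422  208.5       ] ->centre [553.49753252 -54.78863984 208.5       ] yaw 4.104762270963107
pin side@.117 [488.0471603  -72.89844639 117.        ]
pin side@.117 [623.99826163 -60.22103506 117.        ]
pred -85 -50 [514.4649098  221.94636438]
pred 85 -50 [725.01014593 182.37295346]
pred 85 50 [674.41238172 111.18638785]
pred -85 50 [474.04610148 145.15570128]
pinpred [519.34400098 237.44590582]
pinpred [681.41929712 206.3925787 ]
```

```bash
python3 -m creep '{"translation":[[0,-0.5,0],[0,-0.48,0],[0,0,1.5],[0,0,1.3],[0,0,0.7],[0,0,0],[0,0,0]],"delta_rot":[[0,0,0],[0,0,0],[0,0,0],[0,0,0],[0,0,0],[0,0,0],[0,0,0]]}' -; python3 go.py .5548 -.0652 .1353 94.8
```

```text
time: 18.25
tcp_pos: [0.555, -0.0657, 0.184]
tool_rot: [[-0.996, -0.084, -0.001], [-0.084, 0.996, 0.0], [0.0, 0.0, -1.0]]
ft_force: [0.3, -0.5, -6.7]
finger_gap: 0.013
gripper_force: 59.2
t 18.2 tcp [555.  -65.7 184. ] gap 13.0 gf 59.2 F [ 0.3 -0.5 -6.7] j6 -114.0 
 translate cm [0.02 0.05 4.87] |d| 4.9 then rot [ 0.    -0.     0.001]
```

```bash
for i in 1 2; do python3 -m creep '{"translation":[[0,0,0.4],[0,0,0.4],[0,0,0.4],[0,0,0.4],[0,0,0]],"delta_rot":[[0,0,0],[0,0,0],[0,0,0],[0,0,0],[0,0,0]]}' -; done | grep -E "tcp|force"; python3 -m creep '{"translation":[[0,0,0.3],[0,0,0.3],[0,0,0.2],[0,0,0.2],[0,0,0.2],[0,0,0],[0,0,0]],"delta_rot":[[0,0,0],[0,0,0],[0,0,0],[0,0,0],[0,0,0],[0,0,0],[0,0,0]]}' -; python3 go.py .5548 -.0652 .1353 94.8
```

```text
tcp_pos: [0.5549, -0.0657, 0.1675]
ft_force: [0.7, 0.5, -6.0]
gripper_force: 59.2
tcp_pos: [0.555, -0.0657, 0.1516]
ft_force: [-0.1, -0.0, -6.7]
gripper_force: 59.3
time: 19.95
tcp_pos: [0.5551, -0.0658, 0.1403]
tool_rot: [[-0.996, -0.084, -0.0], [-0.084, 0.996, 0.0], [0.0, 0.0, -1.0]]
ft_force: [-0.1, -0.0, -6.4]
finger_gap: 0.0127
gripper_force: 59.3
t 19.9 tcp [555.1 -65.8 140.3] gap 12.7 gf 59.3 F [-0.1 -0.  -6.4] j6 -114.0 
 translate cm [0.02 0.06 0.5 ] |d| 0.5 then rot [ 0. -0.  0.]
```

Both pins are through with no side force. Final few millimetres now.

```bash
python3 -m creep '{"translation":[[0,0,0.15],[0,0,0.15],[0,0,0.1],[0,0,0],[0,0,0]],"delta_rot":[[0,0,0],[0,0,0],[0,0,0],[0,0,0],[0,0,0]]}' - | grep -E "tcp|ft_"; python3 -m creep '{"translation":[[0,0,0.08],[0,0,0.05],[0,0,0],[0,0,0]],"delta_rot":[[0,0,0],[0,0,0],[0,0,0],[0,0,0]]}' -| grep -E "tcp|ft_"
```

```text
tcp_pos: [0.5551, -0.0658, 0.1363]
ft_force: [0.3, -0.0, -6.5]
tcp_pos: [0.5552, -0.0659, 0.1353]
ft_force: [-1.7, 0.3, -1.9]
```

```bash
python3 -m creep '{"translation":[[0,0,0.04],[0,0,0],[0,0,0]],"delta_rot":[[0,0,0],[0,0,0],[0,0,0]]}' -| grep -E "tcp|ft_"; python3 -m creep '{"translation":[[0,0,0],[0,0,0],[0,0,0],[0,0,0],[0,0,-2],[0,0,-3],[0,0,-4],[0,0,-3],[0,0,0]],"delta_rot":[[0,0,0],[0,0,0],[0,0,0],[0,0,0],[0,0,0],[0,0,0],[0,0,0],[0,0,0],[0,0,0]]}' 5; python3 go.py .4081 -.2943 .2 78
```

```text
tcp_pos: [0.5552, -0.0659, 0.1353]
ft_force: [-4.8, 1.6, 3.3]
time: 22.05
tcp_pos: [0.5579, -0.0668, 0.2605]
tool_rot: [[-0.996, -0.084, 0.01], [-0.084, 0.996, -0.004], [-0.01, -0.004, -1.0]]
ft_force: [0.5, 0.8, 1.2]
finger_gap: 0.05
gripper_force: 0.0
t 22.1 tcp [557.9 -66.8 260.5] gap 50.0 gf 0.0 F [0.5 0.8 1.2] j6 -114.0 
 translate cm [ 16.91 -21.39   5.98] |d| 27.9 then rot [-0.003  0.01   0.294]
```

```bash
python3 -m creep '{"translation":[[2.11,-2.67,0.65],[2.11,-2.67,0.65],[2.11,-2.67,0.65],[2.11,-2.67,0.65],[2.11,-2.67,0.65],[2.11,-2.67,0.65],[2.11,-2.67,0.65],[2.11,-2.67,0.65],[0,0,0],[0,0,0]],"delta_rot":[[0,0,0],[0,0,0],[0,0,0],[0,0,0],[0,0,0],[0,0,0],[0,0,0],[0,0,0],[-0.003,0.009,0],[0,0,0]]}' -; python3 go.py .4081 -.2944 .105 94.8
python3 - <<'E'
from h import *
im=cams.get_image("top"); cv2.imwrite("pics/top4.png",im)
a=cv2.resize(im[175:275,260:350],None,fx=4.4,fy=4.4,interpolation=2);b=cv2.resize(im[230:300,365:445],None,fx=4.4,fy=4.4,interpolation=2)
o=np.zeros((450,800,3),np.uint8);o[:440,:396]=a[:440,:396];o[:308,400:752]=b;cv2.imwrite("pics/c4.png",np.clip(o*1.5,0,255).astype(np.uint8))
E
```

```text
time: 23.05
tcp_pos: [0.4045, -0.2929, 0.2017]
tool_rot: [[-0.997, -0.082, -0.01], [-0.082, 0.997, 0.004], [0.01, 0.004, -1.0]]
ft_force: [0.5, 0.2, -0.3]
finger_gap: 0.0502
gripper_force: 0.0
t 23.1 tcp [ 404.5 -292.9  201.7] gap 50.2 gf 0.0 F [ 0.5  0.2 -0.3] j6 -144.0 
 translate cm [-0.44 -0.22  9.67] |d| 9.7 then rot [ 0.005 -0.01  -0.001]
```

View pics/c4.png

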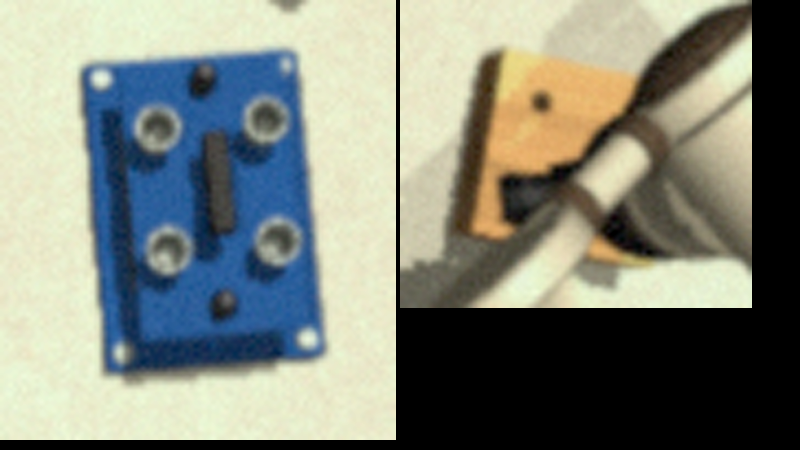

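The plate is seated over both pins, with tube mouths at crop (157,129), (266,121), (168,250) and (277,242). I'll undo the small tilt, then descend on the rod.

```bash
python3 - <<'E'
from h import *
f=lambda x,y:(260+(x+.5)/4.4-.5,175+(y+.5)/4.4-.5)
T=np.array([onz("top",*f(x,y),.125)[:2]*1000 for x,y in((157,129),(266,121),(168,250),(277,242))]); m=T.mean(0);print(T.round(1),m)
c,s=np.cos(np.radians(4.8)),np.sin(np.radians(4.8))
for l in((36,32),(36,-32),(-36,32),(-36,-32)): print((m+[c*l[0]-s*l[1],s*l[0]+c*l[1]]).round(1))
E
python3 -m creep '{"translation":[[0,0,0],[-0.4,-0.2,3],[0,0,0],[0,0,0]],"delta_rot":[[0.005,-0.01,0],[0,0,0],[0,0,0],[0,0,0]]}' 5; python3 go.py .4081 -.2944 .105 94.8
```

```text
[[586.2 -30. ]
 [591.2 -93.9]
 [515.  -35.9]
 [519.7 -99.3]] [553.01958192 -64.76342219]
[586.2 -29.9]
[591.6 -93.6]
[514.5 -35.9]
[519.8 -99.7]
time: 23.5
tcp_pos: [0.4091, -0.2936, 0.1725]
tool_rot: [[-0.996, -0.085, 0.0], [-0.085, 0.996, -0.001], [-0.0, -0.001, -1.0]]
ft_force: [-0.1, 0.7, 0.3]
finger_gap: 0.0502
gripper_force: 0.0
t 23.5 tcp [ 409.1 -293.6  172.5] gap 50.2 gf 0.0 F [-0.1  0.7  0.3] j6 -144.0 
 translate cm [ 0.11 -0.07  6.75] |d| 6.8 then rot [-0.001  0.     0.002]
```

```bash
python3 -m creep '{"translation":[[0.1,0,2.2],[0,0,2.2],[0,0,1.6],[0,0,0.7],[0,0,0],[0,0,0]],"delta_rot":[[0,0,0],[0,0,0],[0,0,0],[0,0,0],[0,0,0],[0,0,0]]}' - | grep -E "tcp|ft_";python3 -m creep '{"translation":[[0,0,0],[0,0,0],[0,0,0],[0,0,0],[0,0,0],[0,0,0],[0,0,0]],"delta_rot":[[0,0,0],[0,0,0],[0,0,0],[0,0,0],[0,0,0],[0,0,0],[0,0,0]]}' 0.9; python3 go.py .4081 -.2944 .25 94.8
```

```text
tcp_pos: [0.4088, -0.2954, 0.1069]
ft_force: [-0.3, 0.3, 0.8]
time: 24.8
tcp_pos: [0.4087, -0.2954, 0.1065]
tool_rot: [[-0.996, -0.084, 0.002], [-0.084, 0.996, -0.003], [-0.002, -0.003, -1.0]]
ft_force: [-0.8, 0.7, 5.9]
finger_gap: 0.0144
gripper_force: 58.6
t 24.8 tcp [ 408.7 -295.4  106.5] gap 14.4 gf 58.6 F [-0.8  0.7  5.9] j6 -144.0 
 translate cm [  0.02   0.06 -14.35] |d| 14.3 then rot [-0.003  0.002  0.   ]
```

```bash
python3 -m creep '{"translation":[[0,0,-1],[0,0,-2.5],[0,0,-3],[0,0,-3],[0,0,-3],[0,0,-2],[0,0,0],[0,0,0]],"delta_rot":[[0,0,0],[0,0,0],[0,0,0],[0,0,0],[0,0,0],[0,0,0],[0,0,0],[0,0,0]]}' -; python3 go.py .5865 -.030 .25 94.8
```

```text
time: 25.6
tcp_pos: [0.4078, -0.2942, 0.2501]
tool_rot: [[-0.996, -0.084, 0.001], [-0.084, 0.996, -0.001], [-0.001, -0.002, -1.0]]
ft_force: [0.2, 0.9, -0.6]
finger_gap: 0.0138
gripper_force: 59.0
t 25.6 tcp [ 407.8 -294.2  250.1] gap 13.8 gf 59.0 F [ 0.2  0.9 -0.6] j6 -144.0 
 translate cm [-2.003e+01  2.483e+01 -2.000e-02] |d| 31.9 then rot [-0.002  0.001  0.   ]
```

```bash
python3 -m creep '{"translation":[[-1.5,1.87,0],[-2.4,2.95,0],[-2.4,2.95,0],[-2.4,2.95,0],[-2.4,2.95,0],[-2.4,2.95,0],[-2.4,2.95,0],[-2.4,2.95,0],[-1.4,1.8,0],[-0.4,0.55,0],[0,0,0],[0,0,0],[0,0,0]],"delta_rot":[[0,0,0],[0,0,0],[0,0,0],[0,0,0],[0,0,0],[0,0,0],[0,0,0],[0,0,0],[0,0,0],[0,0,0],[0,0,0],[0,0,0],[0,0,0]]}' -; python3 go.py .5868 -.030 .25 94.8;  python3 - <<'E'
from h import *
im=cams.get_image("top"); s=cams.get_image("side"); cv2.imwrite("pics/side5.png",s)
cv2.imwrite("pics/c5.png",np.clip(cv2.resize(s[150:290,200:340],None,fx=4.2,fy=4.2,interpolation=2)*1.6,0,255).astype(np.uint8))
E
```

```text
time: 26.9
tcp_pos: [0.5867, -0.0309, 0.2499]
tool_rot: [[-0.997, -0.083, 0.0], [-0.083, 0.997, -0.002], [-0.0, -0.002, -1.0]]
ft_force: [-1.2, 0.9, 0.1]
finger_gap: 0.0141
gripper_force: 59.0
t 26.9 tcp [586.7 -30.9 249.9] gap 14.1 gf 59.0 F [-1.2  0.9  0.1] j6 -109.0 
 translate cm [-0.01  0.09 -0.01] |d| 0.1 then rot [-0.002  0.    -0.001]
```

View pics/c5.png

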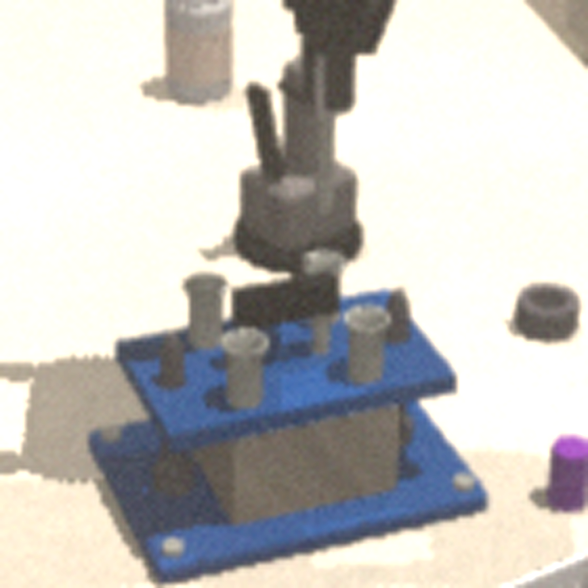

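The rod hangs upright straight above its far tube (foot at about (322,212), mouth at (325,262)). The plate is flush on the block.

```bash
python3 -m creep '{"translation":[[0,0,1.5],[0,0,1.5],[0,0,0.7],[0,0,0.5],[0,0,0.5],[0,0,0],[0,0,0]],"delta_rot":[[0,0,0],[0,0,0],[0,0,0],[0,0,0],[0,0,0],[0,0,0],[0,0,0]]}' - | grep -E "tcp|ft_";python3 -m creep '{"translation":[[0,0,0.5],[0,0,0.5],[0,0,0.5],[0,0,0.3],[0,0,0],[0,0,0]],"delta_rot":[[0,0,0],[0,0,0],[0,0,0],[0,0,0],[0,0,0],[0,0,0]]}' - | grep -E "tcp|ft_"
```

```text
tcp_pos: [0.5876, -0.0299, 0.2036]
ft_force: [-0.1, 0.1, 0.1]
tcp_pos: [0.5875, -0.0299, 0.1853]
ft_force: [0.4, -0.4, -0.6]
```

```bash
python3 -m creep '{"translation":[[0,0,0.2],[0,0,0.2],[0,0,0],[0,0,0]],"delta_rot":[[0,0,0],[0,0,0],[0,0,0],[0,0,0]]}' - | grep -E "tcp|ft_";python3 -m creep '{"translation":[[0,0,0.1],[0,0,0.1],[0,0,0],[0,0,0]],"delta_rot":[[0,0,0],[0,0,0],[0,0,0],[0,0,0]]}' - | grep -E "tcp|ft_"
```

```text
tcp_pos: [0.5877, -0.03, 0.1816]
ft_force: [0.1, -0.2, 2.0]
tcp_pos: [0.5884, -0.0301, 0.1814]
ft_force: [-2.8, 0.6, 9.0]
```

On the floor at the expected height. Release and move to the second rod.

```bash
python3 -m creep '{"translation":[[0,0,0],[0,0,0],[0,0,0],[0,0,0],[0,0,-2],[0,0,-3],[0,0,-2],[0,0,0]],"delta_rot":[[0,0,0],[0,0,0],[0,0,0],[0,0,0],[0,0,0],[0,0,0],[0,0,0],[0,0,0]]}' 5; python3 go.py .4530 -.3628 .18 94.8
```

```text
time: 29.9
tcp_pos: [0.5892, -0.0302, 0.2529]
tool_rot: [[-0.996, -0.084, 0.008], [-0.084, 0.996, -0.004], [-0.007, -0.004, -1.0]]
ft_force: [-0.2, -0.1, 1.5]
finger_gap: 0.0499
gripper_force: 0.0
t 29.9 tcp [589.2 -30.2 252.9] gap 49.9 gf 0.0 F [-0.2 -0.1  1.5] j6 -109.0 
 translate cm [ 16.42 -31.96   7.31] |d| 36.7 then rot [-0.004  0.007  0.001]
```

```bash
python3 -m creep '{"translation":[[1.64,-3.2,0],[1.64,-3.2,0],[1.64,-3.2,0],[1.64,-3.2,0],[1.64,-3.2,0],[1.64,-3.2,0],[1.64,-3.2,0],[1.64,-3.2,0],[1.64,-3.2,0],[1.64,-3.2,0],[0,0,2.5],[0,0,2.5],[0,0,1.5],[0,0,0],[0,0,0],[0,0,0]],"delta_rot":[[0,0,0],[0,0,0],[0,0,0],[0,0,0],[0,0,0],[0,0,0],[0,0,0],[0,0,0],[0,0,0],[0,0,0],[0,0,0],[0,0,0],[0,0,0],[0,0,0],[0,0,0],[0,0,0]]}' -; python3 go.py .4532 -.3630 .1065 94.8
```

```text
time: 31.5
tcp_pos: [0.4517, -0.363, 0.1862]
tool_rot: [[-0.996, -0.085, 0.003], [-0.085, 0.996, -0.004], [-0.002, -0.004, -1.0]]
ft_force: [-0.1, 0.2, 0.9]
finger_gap: 0.0499
gripper_force: 0.0
t 31.5 tcp [ 451.7 -363.   186.2] gap 49.9 gf 0.0 F [-0.1  0.2  0.9] j6 -146.0 
 translate cm [-0.13  0.02  7.97] |d| 8.0 then rot [-0.004  0.002  0.001]
```

```bash
python3 -m creep '{"translation":[[-0.1,0,0],[0,0,2.2],[0,0,2.2],[0,0,2],[0,0,1.3],[0,0,0.2],[0,0,0],[0,0,0]],"delta_rot":[[0,0,0],[0,0,0],[0,0,0],[0,0,0],[0,0,0],[0,0,0],[0,0,0],[0,0,0]]}' - | grep -E "tcp|ft_";python3 -m creep '{"translation":[[0,0,0],[0,0,0],[0,0,0],[0,0,0],[0,0,0],[0,0,0],[0,0,0]],"delta_rot":[[0,0,0],[0,0,0],[0,0,0],[0,0,0],[0,0,0],[0,0,0],[0,0,0]]}' 0.9|grep -vE rot;python3 -m creep '{"translation":[[0,0,-1],[0,0,-2.5],[0,0,-3],[0,0,-3],[0,0,-3],[0,0,-2],[0,0,0],[0,0,0]],"delta_rot":[[0,0,0],[0,0,0],[0,0,0],[0,0,0],[0,0,0],[0,0,0],[0,0,0],[0,0,0]]}' - | tail -2; python3 go.py .5204 -.0997 .25 94.8
```

```text
tcp_pos: [0.4527, -0.3634, 0.1072]
ft_force: [-0.0, 1.1, 0.2]
time: 33.0
tcp_pos: [0.4524, -0.3632, 0.1066]
ft_force: [-0.3, -0.6, 5.4]
finger_gap: 0.0144
gripper_force: 58.5
finger_gap: 0.0145
gripper_force: 59.1
t 33.8 tcp [ 451.6 -361.9  250. ] gap 14.5 gf 59.1 F [ 1.2  0.4 -0.7] j6 -145.0 
 translate cm [-9.060e+00  2.555e+01 -2.000e-02] |d| 27.1 then rot [-0.001  0.     0.001]
```

```bash
python3 -m creep '{"translation":[[-0.6,1.7,0],[-1.2,3.4,0],[-1.2,3.4,0],[-1.2,3.4,0],[-1.2,3.4,0],[-1.2,3.4,0],[-1.2,3.4,0],[-0.8,2.2,0],[-0.44,1.23,0],[0,0,0],[0,0,0],[0,0,0]],"delta_rot":[[0,0,0],[0,0,0],[0,0,0],[0,0,0],[0,0,0],[0,0,0],[0,0,0],[0,0,0],[0,0,0],[0,0,0],[0,0,0],[0,0,0]]}' -|head -3; python3 go.py .5204 -.10 .25 94.8;  python3 - <<'E'
from h import *
s=cams.get_image("side"); cv2.imwrite("pics/side6.png",s)
cv2.imwrite("pics/c6.png",np.clip(cv2.resize(s[150:290,200:340],None,fx=4.2,fy=4.2,interpolation=2)*1.6,0,255).astype(np.uint8))
E
```

```text
time: 35.0
tcp_pos: [0.5201, -0.1014, 0.25]
tool_rot: [[-0.997, -0.083, 0.001], [-0.083, 0.997, -0.002], [-0.0, -0.002, -1.0]]
t 35.0 tcp [ 520.1 -101.4  250. ] gap 13.9 gf 59.1 F [ 0.4 -0.2  0.3] j6 -119.0 
 translate cm [-0.04  0.13  0.  ] |d| 0.1 then rot [-0.002  0.    -0.001]
```

View pics/c6.png

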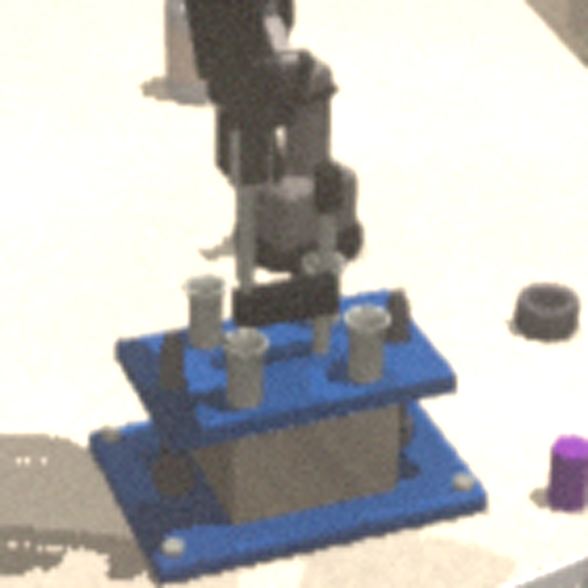

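The first rod stands in the far tube (head at about (328,185)). The second hangs above the near tube: foot at (245,285), mouth at (246,340).

```bash
python3 -m creep '{"translation":[[0,0.1,1.5],[0,0,1.5],[0,0,0.7],[0,0,0.5],[0,0,0.5],[0,0,0],[0,0,0]],"delta_rot":[[0,0,0],[0,0,0],[0,0,0],[0,0,0],[0,0,0],[0,0,0],[0,0,0]]}' - | grep -E "tcp|ft_";python3 -m creep '{"translation":[[0,0,0.5],[0,0,0.5],[0,0,0.5],[0,0,0.3],[0,0,0],[0,0,0]],"delta_rot":[[0,0,0],[0,0,0],[0,0,0],[0,0,0],[0,0,0],[0,0,0]]}' - | grep -E "tcp|ft_";python3 -m creep '{"translation":[[0,0,0.2],[0,0,0.2],[0,0,0],[0,0,0]],"delta_rot":[[0,0,0],[0,0,0],[0,0,0],[0,0,0]]}' - | grep -E "tcp|ft_"
```

```text
tcp_pos: [0.5206, -0.0995, 0.2036]
ft_force: [-0.9, 0.0, -0.7]
tcp_pos: [0.5204, -0.0995, 0.1853]
ft_force: [-0.2, 0.9, -0.6]
tcp_pos: [0.5207, -0.0996, 0.1817]
ft_force: [0.7, 0.4, 2.1]
```

```bash
python3 -m creep '{"translation":[[0,0,0.1],[0,0,0.1],[0,0,0],[0,0,0]],"delta_rot":[[0,0,0],[0,0,0],[0,0,0],[0,0,0]]}' - | grep -E "tcp|ft_"; python3 -m creep '{"translation":[[0,0,0],[0,0,0],[0,0,0],[0,0,0],[0,0,-2],[0,0,-3],[0,0,-3],[0,0,-2],[0,0,0],[0,0,0]],"delta_rot":[[0,0,0],[0,0,0],[0,0,0],[0,0,0],[0,0,0],[0,0,0],[0,0,0],[0,0,0],[0,0,0],[0,0,0]]}' 5|head -2; python3 go.py .639 .201 .28 4
python3 - <<'E'
from h import *
im=cv2.imread("pics/top0.png"); s=cv2.imread("pics/side0.png")
# side view: trigger/grip edges at their heights: use vertical plane y=.2 (reader centre plane)
def ony(u,v,y): o,d=ray("side",u,v); return (o+d*(y-o[1])/d[1])*1000
f=lambda x,y:(240+(x-435+.5)/6-.5,150+(y+.5)/6-.5)
for n,x,y in(("gripL",600,180),("gripR",667,180),("trigtip",561,122),("trigmid outer",558,180),("domeTop",633,82),("blockL",540,250),("blockR",705,250)): print(n,ony(*f(x,y),.19).round(1))
hsv=cv2.cvtColor(im,cv2.COLOR_BGR2HSV); m=((im.max(2)<75)&(hsv[...,0]>=0)).astype(np.uint8)
m2=np.zeros_like(m); m2[165:215,188:235]=m[165:215,188:235]; c=max(cv2.findContours(m2,0,1)[0],key=cv2.contourArea); (x,y),r=cv2.minEnclosingCircle(c); print("holster circle",x,y,r,onz("top",x,y,.02)*1000)
E
```

```text
tcp_pos: [0.5215, -0.0998, 0.1815]
ft_force: [-1.3, 0.1, 9.6]
time: 38.15
tcp_pos: [0.5202, -0.0993, 0.2787]
t 38.1 tcp [520.2 -99.3 278.7] gap 49.9 gf 0.0 F [ 0.8 -0.2 -0.7] j6 -119.0 
 translate cm [-14.36  28.92  -0.17] |d| 32.3 then rot [-2.000e-03 -1.000e-03 -1.556e+00]
gripL [628.6 190.   97.5]
gripR [661.6 190.   93.3]
trigtip [609.5 190.  130. ]
trigmid outer [608.2 190.  100.2]
domeTop [643.8 190.  146.3]
blockL [599.7 190.   64.3]
blockR [681.6 190.   53.1]
holster circle 210.63778686523438 191.4791259765625 16.68899917602539 [640.60858782 202.59858067  20.        ]
```

Run:
```python
from h import *
t=np.mean([cams.get_image("top").astype(float) for _ in range(6)],0); s=np.mean([cams.get_image("side").astype(float) for _ in range(6)],0)
cv2.imwrite("pics/top7.png",t); cv2.imwrite("pics/side7.png",s)
a=cv2.resize(t[168:212,186:230],None,fx=9,fy=9,interpolation=2); b=cv2.resize(s[155:220,245:300],None,fx=7,fy=7,interpolation=2)
o=np.zeros((600,800,3)); o[:396,:396]=a; o[:455,400:785]=b; cv2.imwrite("pics/c7.png",np.clip(o*2,0,255).astype(np.uint8))
```

```text
[ WARN:0@11.005] global loadsave.cpp:1063 imwrite_ Unsupported depth image for selected encoder is fallbacked to CV_8U.
```

View pics/c7.png

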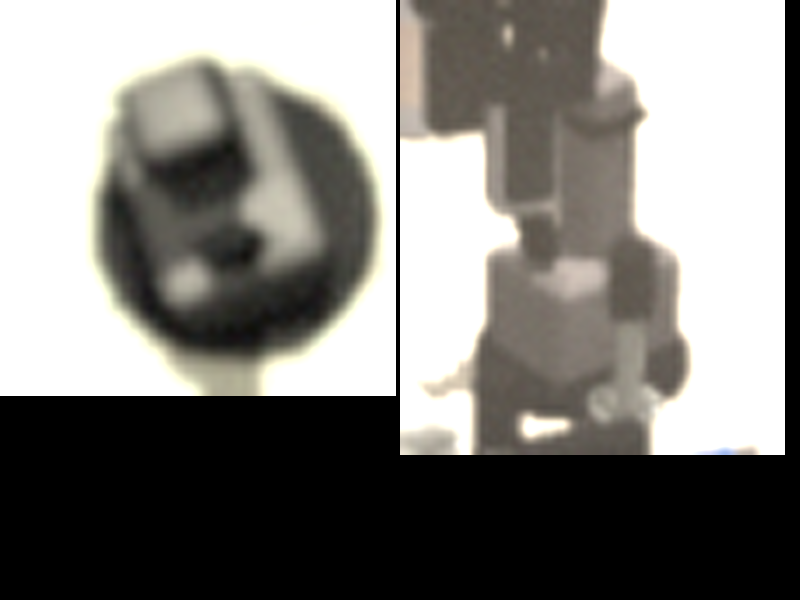

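Enlarged top view: the grip top is at (178,105) and the dark trigger tip is at (235,240), not the light block corner. The block edges agree on a reader yaw of about 23°.

```bash
python3 - <<'E'
from h import *
f=lambda x,y:(186+(x+.5)/9-.5,168+(y+.5)/9-.5)
g=onz("top",*f(178,105),.137)[:2]*1000; t=onz("top",*f(235,240),.13)[:2]*1000; d=g-t; yaw=np.degrees(np.arctan2(d[1],d[0])); print(g,t,np.hypot(*d),yaw)
u=np.array([np.cos(np.radians(yaw)),np.sin(np.radians(yaw))]); print("origin from grip",g-6*u,"from trig",t+36*u)
c=[onz("top",*f(*p),.058)[:2]*1000 for p in((180,300),(322,240),(250,75))]
for a,b in((c[0],c[1]),(c[1],c[2])): e=b-a; print(np.degrees(np.arctan2(e[1],e[0])),np.hypot(*e))
E
python3 go.py .638 .201 .28 23
```

```text
[648.04761012 201.73741893] [610.10150903 185.2477821 ] 41.37408259603616 23.487557505591294
origin from grip [642.54473024 199.34611948] from trig [643.11878829 199.59557881]
-66.46215508240242 46.61528572738576
24.29187281497096 56.44494685479584
t 38.8 tcp [520.3 -99.3 279.3] gap 50.0 gf 0.0 F [ 0.5  0.5 -0. ] j6 -119.0 
 translate cm [-14.25  28.94  -0.11] |d| 32.3 then rot [-1.000e-03  2.000e-03  1.254e+00]
```

```bash
python3 -m creep '{"translation":[[-1.45,2.88,0],[-1.45,2.88,0],[-1.45,2.88,0],[-1.45,2.88,0],[-1.45,2.88,0],[-1.45,2.88,0],[-1.45,2.88,0],[-1.45,2.88,0],[-1.45,2.88,0],[-1.45,2.88,0],[0,0,0],[0,0,0],[0,0,0],[0,0,0],[0,0,0],[0,0,0],[0,0,0],[0,0,0],[0,0,0],[0,0,0]],"delta_rot":[[0,0,0],[0,0,0],[0,0,0],[0,0,0],[0,0,0],[0,0,0],[0,0,0],[0,0,0],[0,0,0],[0,0,0],[0,0,0.138],[0,0,0.138],[0,0,0.138],[0,0,0.138],[0,0,0.138],[0,0,0.138],[0,0,0.138],[0,0,0.138],[0,0,0.138],[0,0,0]]}' 8.5|head -2; python3 go.py .641 .1995 .18 23.7
```

```text
time: 40.75
tcp_pos: [0.6406, 0.1999, 0.2788]
t 40.8 tcp [640.6 199.9 278.8] gap 84.9 gf 0.0 F [-0.1 -0.8  0.5] j6 -17.0 
 translate cm [-0.03  0.02  9.88] |d| 9.9 then rot [ 0.     0.002 -0.001]
```

```bash
python3 -m creep '{"translation":[[0,0,3],[0,0,3],[0,0,2.5],[0,0,1],[0,0,0],[0,0,0]],"delta_rot":[[0,0,0],[0,0,0],[0,0,0],[0,0,0],[0,0,0],[0,0,0]]}' -|head -2
python3 - <<'E'
from h import *
s=np.mean([cams.get_image("side").astype(float) for _ in range(3)],0);t=np.mean([cams.get_image("top").astype(float) for _ in range(2)],0)
b=cv2.resize(s[110:290,215:345],None,fx=3.3,fy=3.3,interpolation=2);c=cv2.resize(t[175:275,260:350],None,fx=4,fy=4,interpolation=2)
o=np.zeros((600,800,3));o[:b.shape[0],:429]=b;o[:400,435:795]=c
cv2.imwrite("pics/c8.png",np.clip(o*1.8,0,255).astype(np.uint8))
E
```

```text
time: 41.35
tcp_pos: [0.6415, 0.1998, 0.1854]
```

View pics/c8.png

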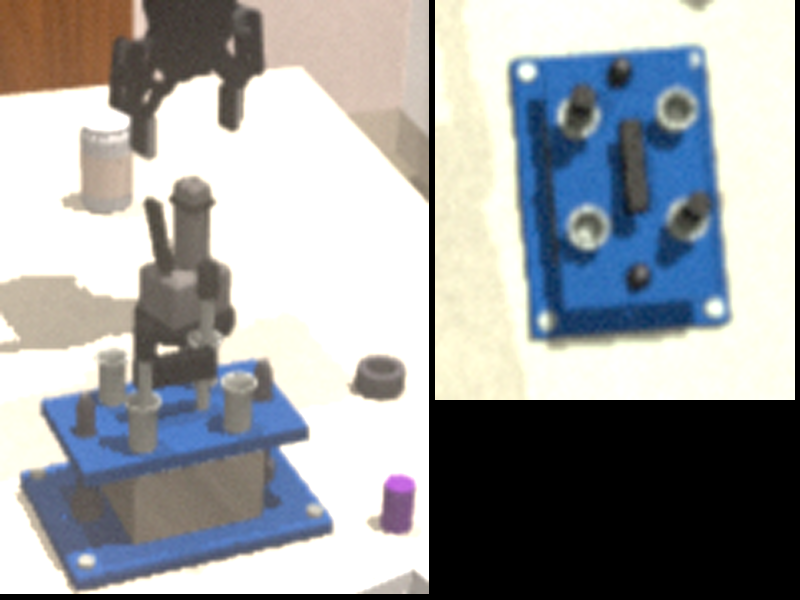

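Both rods sit in opposite tubes, with heads at top-crop (580,102) and (695,210), and the plate is flush. The open fingers straddle the reader: finger tips at side-crop (143,150) and (231,125), trigger tip at (152,200). I'll check finger clearance by projection before lowering.

```bash
python3 - <<'E'
from h import *
u=np.array([np.cos(np.radians(23.7)),np.sin(np.radians(23.7))]); w=np.array([-u[1],u[0]])
sp=lambda x,z,o,y=0: np.round((proj("side",[*((np.array(o)+x*u+y*w)/1000),z])[0]-[215,110]+.5)*3.3-.5)
T=(641.5,199.8); O=(642.7,200.2)
for y in(-11,11): print("fingertip L inner",sp(-42.5,.172,T,y),"R inner",sp(42.5,.172,T,y))
for y in(-9,9): print("trig tip outer/inner",sp(-41,.13,O,y),sp(-31,.132,O,y))
for y in(-14,14): print("grip top -x,+x",sp(-7,.120,O,y),sp(19,.120,O,y))
E
python3 go.py .641 .1995 .113 23.7
```

```text
fingertip L inner [155. 162.] R inner [232. 136.]
fingertip L inner [138. 153.] R inner [215. 127.]
trig tip outer/inner [155. 206.] [165. 201.]
trig tip outer/inner [142. 199.] [151. 194.]
grip top -x,+x [190. 208.] [214. 200.]
grip top -x,+x [169. 197.] [192. 188.]
t 41.6 tcp [641.4 199.8 185.4] gap 85.2 gf 0.0 F [ 0.4 -0.4 -1.3] j6 -17.0 
 translate cm [ 0.02 -0.07  7.24] |d| 7.2 then rot [ 0.003  0.003 -0.   ]
```

```bash
python3 -m creep '{"translation":[[0,-0.2,0],[0,0,1.2],[0,0,1.2],[0,0,1.2],[0,0,1.2],[0,0,1.2],[0,0,1],[0,0,0],[0,0,0]],"delta_rot":[[0,0,0],[0,0,0],[0,0,0],[0,0,0],[0,0,0],[0,0,0],[0,0,0],[0,0,0],[0,0,0]]}' -|grep -E "tcp|ft_";python3 -m creep '{"translation":[[0,0,0],[0,0,0],[0,0.15,0],[0,0.15,0],[0,0,0],[0,0,0]],"delta_rot":[[0,0,0],[0,0,0],[0,0,0],[0,0,0],[0,0,0],[0,0,0]]}' 6.8|grep -vE rot
```

```text
tcp_pos: [0.639, 0.1988, 0.1138]
ft_force: [-0.3, 0.3, 0.3]
time: 43.1
tcp_pos: [0.6417, 0.1999, 0.114]
ft_force: [-3.1, -1.9, 1.6]
finger_gap: 0.068
gripper_force: 1.9
```

```bash
python3 -m creep '{"translation":[[0,0,0],[0,0,0],[0,0,0],[0,0,0],[0,0,0],[0,0,0],[0,0,0],[0,0,0],[0,0,0],[0,0,0]],"delta_rot":[[0,0,0],[0,0,0],[0,0,0],[0,0,0],[0,0,0],[0,0,0],[0,0,0],[0,0,0],[0,0,0],[0,0,0]]}' 3.6|grep -vE rot
```

```text
time: 44.1
tcp_pos: [0.6405, 0.1995, 0.1143]
ft_force: [-5.9, -2.3, 8.7]
finger_gap: 0.0415
gripper_force: 64.7
```

Gap is 41.5 mm, so fully squeezed (42 mm nominal). Hold briefly, release and rise.

```bash
python3 -m creep '{"translation":[[0,0,0],[0,0,0],[0,0,0],[0,0,0],[0,0,0]],"delta_rot":[[0,0,0],[0,0,0],[0,0,0],[0,0,0],[0,0,0]]}' -|grep -vE rot; python3 -m creep '{"translation":[[0,0,0],[0,0,0],[0,0,0],[0,0,0],[0,0,0],[0,-0.15,0],[0,0,0],[0,0,-1],[0,0,-2],[0,0,-3],[0,0,-3],[0,0,-3],[0,0,-3],[0,0,0],[0,0,0]],"delta_rot":[[0,0,0],[0,0,0],[0,0,0],[0,0,0],[0,0,0],[0,0,0],[0,0,0],[0,0,0],[0,0,0],[0,0,0],[0,0,0],[0,0,0],[0,0,0],[0,0,0],[0,0,0]]}' 8.5|grep -vE rot;  python3 - <<'E'
from h import *
s=np.mean([cams.get_image("side").astype(float) for _ in range(3)],0);t=np.mean([cams.get_image("top").astype(float) for _ in range(2)],0)
b=cv2.resize(s[140:340,215:385],None,fx=2.5,fy=2.5,interpolation=2);c=cv2.resize(t[130:275,260:410],None,fx=2.4,fy=2.4,interpolation=2)
o=np.zeros((600,800,3));o[:500,:425]=b;o[:348,430:790]=c
cv2.imwrite("pics/c9.png",np.clip(o*1.8,0,255).astype(np.uint8))
E
```

```text
time: 44.6
tcp_pos: [0.6405, 0.1995, 0.1143]
ft_force: [-5.7, -1.9, 7.5]
finger_gap: 0.0411
gripper_force: 64.7
time: 46.1
tcp_pos: [0.6406, 0.1997, 0.2653]
ft_force: [0.0, 0.3, -0.9]
finger_gap: 0.0848
gripper_force: 0.0
```

View pics/c9.png

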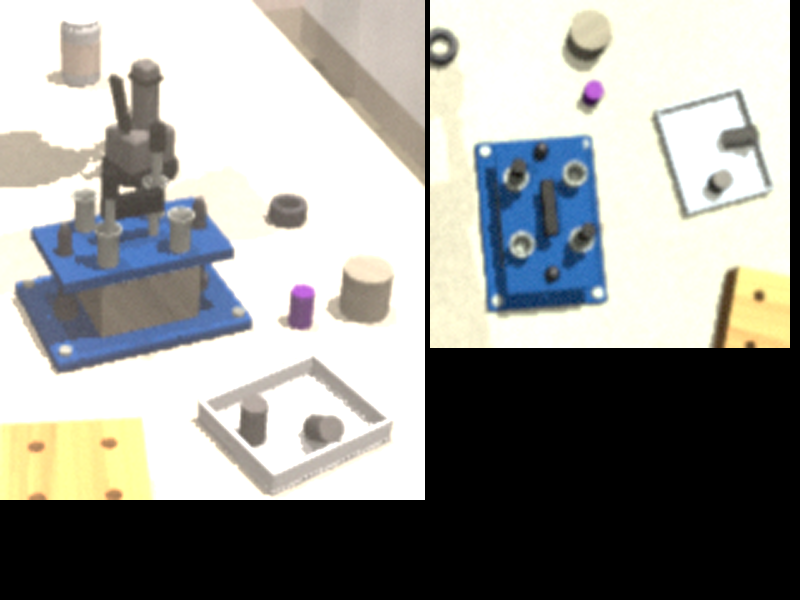

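Run:
```python
from h import *
ft=lambda x,y:(260+(x-430+.5)/2.4-.5,130+(y+.5)/2.4-.5); fs=lambda x,y:(215+(x+.5)/2.5-.5,140+(y+.5)/2.5-.5)
for z in(.016,.028): print(z,"top ends",*[(onz("top",*ft(x,138),z)*1000).round() for x in(724,756)],"side disc",(onz("side",*fs(328,429),z)*1000).round())
print("tray corners z.025",*[(onz("top",*ft(*p),.025)[:2]*1000).round() for p in((656,113),(740,92),(770,188),(688,213))])
print("side corners",*[(onz("side",*fs(*p),.025)[:2]*1000).round() for p in((200,404),(313,361),(391,425),(273,476))])
s=np.mean([cams.get_image("side").astype(float) for _ in range(8)],0);t=np.mean([cams.get_image("top").astype(float) for _ in range(8)],0)
b=cv2.resize(s[280:340,290:375],None,fx=9.3,fy=9.3,interpolation=2)[:,:] ;b=cv2.resize(b,(425,300));c=cv2.resize(t[160:225,350:410],None,fx=6,fy=6,interpolation=2)
o=np.zeros((400,800,3));o[:300,:425]=b;o[:390,430:790]=c
cv2.imwrite("pics/c10.png",np.clip(o*1.5,0,255).astype(np.uint8))
```

```text
0.016 top ends [ 656. -285.   16.] [ 656. -324.   16.] side disc [ 666. -297.   16.]
0.028 top ends [ 653. -282.   28.] [ 653. -320.   28.] side disc [ 659. -309.   28.]
tray corners z.025 [ 683. -202.] [ 710. -305.] [ 594. -335.] [ 564. -237.]
side corners [ 566. -246.] [ 685. -216.] [ 715. -316.] [ 594. -346.]
```

View pics/c10.png

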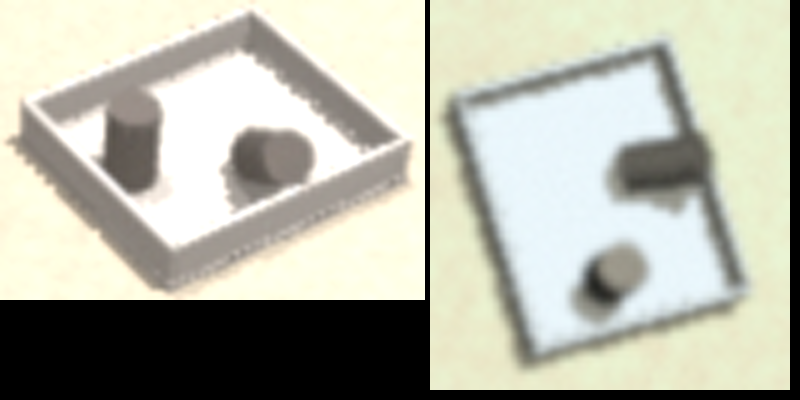

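The fallen cap lies inside the tray with its solid closed top propped on the wall. Its open rim, which is the origin, is on the floor at about (656,−285), well inside the limits. Everything else is in place and the trigger is back, so I'll hand in.

```bash
python3 -c "
from cell import manip
print(manip.finish_job())"
```

```text
the job is handed in; nothing more can be done
None
```

I handed the job in at about 47 s of the 210 s allowed, and no verdict came back: both caps are in the tray (one tipped over, leaning on a wall), the plate is flush on the block, both rods present are in tubes, and the trigger was squeezed fully and sprang back.

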